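# Carry a cleaned hub ring on a paddle to the bonding fixture

## Task

The aluminium ring has been cleaned for bonding, so the gripper must not touch it: take the flat paddle by its wooden handle and carry the ring, balanced level on the blade, over to the bonding fixture. Lower the blade into the fixture's channel so that the ring is left lying flat and centred on the two ledges, then draw the paddle out and lay it down flat on the bench, let go of it, and leave the other things on the bench undisturbed.

Things in the scene. Friction and masses are not known exactly. Their poses are not given: they have to be found in the camera images.
- paddle_grip (a point): Centre of the paddle's upright block handle of light wood (90 long, 26 wide, top 50 mm above the paddle's underside). The paddle (140 g, rigid) lies flat on the bench. x runs from the handle along the blade, y across the handle, z up. This point is 25 mm above the underside; the handle stands on the rear end of the blade. The ring lies about 115 mm ahead of it.
- paddle_tip (a point): Middle of the front edge of the paddle's blade, 165 mm ahead of the handle's centre, 2 mm above the underside; axes as the handle's. The blade is a bare flat black plastic plate 46 wide and 4 mm thick, 210 mm long in all: it runs on under the handle to the handle's rear end.
- ring_centre (a point): Centre of the loose flat aluminium ring (150 g), half-way up: 90 mm outside diameter, 30 mm hole, 10 mm thick. It lies loose on the blade at the start, not always quite centred on it; z is its axis, up.
- seat (a point): Centre of the fixture's seat, at the height of its ledge tops, 60 mm above the bench; x along the channel, y across it. The ledges are grey, 100 mm long (along x) and 21 wide; a channel 62 mm wide and 48 deep, open at both ends and above, runs between them. At the start the paddle lies on the -x side and points roughly along +x.
- battery: Bystander: grey battery block 65 x 150 x 94 mm, 2.1 kg, beyond the fixture; origin at the centre of its underside.
- tape_roll: Bystander: black tape roll lying flat, 100 mm across, 24 mm high; origin at the centre of its underside.
- screwdriver: Bystander: screwdriver with a red handle lying on the bench left of the fixture, about 200 mm long; origin on its underside.
- pliers: Bystander: red-handled pliers lying flat, about 180 mm long and 20 mm high, between robot and fixture, to the left; origin on its underside.
- wrench: Bystander: steel wrench lying flat beyond the paddle; origin on its underside.
- fixture_base (a point): Centre of the underside of the fixture, axes as the seat's, which is 60 mm above. It is fixed to the bench. Dark steel base plate 100 (along x) by 150 mm, 12 mm thick. Along the outer side of each ledge a dark lip 12 mm wide stands 5 mm above the ledge top; the lips are 104 mm apart, so the ring fits flat between them.
Mind the look-alikes: they are no part of the job. Leave any white look-alike of the part that bears paddle_grip alone.

How it is judged:
By the outcome, as a careful person would: the job done as asked, in the order asked, and still so for the second after the job is handed in, with the robot touching nothing.
It also fails if it takes over 48 s, if anything falls off the work surface, if the arm or the gripper's body presses on something with over 40 N, if the wrist force passes 120 N, or if a joint passes its speed limit or range.

## Robot

A 6-joint arm with a two-finger parallel gripper is mounted at the origin on the work surface. World frame = base frame: x ahead of the robot, y to its left, z up, the work surface at z = 0. Lengths are in m, angles in rad, forces in N, time in s.
With the tool pointing down it reaches from about 0.3 to 0.775 m from the base axis. Payload 14.6 kg.
Tool frame: the origin (TCP) lies at the very end of the fingers, on their centre line; the grasp point (between the pads) lies 19 mm behind it; z points along the fingers, y is the line along which they close (so a half turn about z gives the same grasp; the last joint's range is limited). The gripper opens to 94 mm and grips with 3 to 60 N. Pads are 16 mm wide; open, the fingers measure 119 mm over their backs; the gripper's body (75 mm by 177 mm) begins 78 mm behind the grasp point.
Start: joints at [-1.199, 0.3, 1.521, -0, 1.321, -0.067], TCP at [0.234, -0.498, 0.17] pointing down, gripper open.
Joint ranges: [-3.03, 3.03], [-0.79, 2.21], [0.23, 2.52], [-1.04, 4.18], [0, 3.07], [-2.55, 2.55]. Speed limits (rad/s): [2.22, 2.22, 2.57, 3.14, 3.14, 3.14].

## Interface

Orientations are given as [roll, pitch, yaw] about the fixed x, y, z axes, in that order (R = Rz(yaw) Ry(pitch) Rx(roll)).
In Python, from station import ctrl gives the robot as it stands. The module is installed in compiled form; this text tells all that it offers.
- The arm moves only by the tool play_rows, never from a script. Its argument "commands" is a list of rows, each a list of 7 numbers: the shift along the tool's x, y, z in m, then the turn, a rotation vector about the tool's x, y, z in degrees, then the closure, from -1 (fully open) to 1 (shut). A call has 1 to 20 rows; each row shifts and turns the commanded pose from where the row before left it, along the tool's axes as they then stand; what a row does not reach is not made up. A row lasts 1/12 s, in which the tool goes at most 41.7 mm and 7.16 degrees, less where a joint would pass 70% of its speed; a pose out of reach is approached as far as the arm can. A call is refused whole if a number of a shift passes 0.0417 or a number of a turn 7.16, either way. A call with a gripper value outside its range is refused whole. The fingers move at their own pace and stop on an object; "force" is the grip in N (left out, the last holds). Time passes only in rows, so rows that do not move let the fingers close. It gives the time, the measured TCP pose, the force, the opening and the grip force at its end, in the units of the state.
- ctrl.get_obs(): the state, without advancing time (a new reading comes with each control period).
- ctrl.camera(name): name is "scene" or "side" or "wrist"; returns the picture (420x560x3 uint8, blue, green, red); there is no depth.
- ctrl.camera_model(name): a dict with "fx", "fy", "cx", "cy" (pixels), "rvec" (rotation vector, rad) and "tvec" (3), from world to camera coordinates, as OpenCV has them. Camera axes: x right, y down, z forward; pixel columns grow to the right and rows downward; lengths in m; the calibration is good to about 2 mm. The wrist camera is an equidistant fisheye: a pixel r from the principal point sees the ray r / f radians off the axis. A picture is of the moment at which its call begins: read the wrist's pose just before it. camera_model takes no time and is no camera call; for the wrist camera it gives the pose at the moment of the call.
- ctrl.hand_in(): hands the job in; it is judged then, once.
The state is a dict: "time_s": time; "qpos": joint angles; "joint_vel": joint speeds; "tau": joint torques, N m; "ee_pos": TCP position; "eef_rot": TCP orientation; "force": force on the tool from outside, world axes, zero at the start; "moment": the same for the moment, N m; "grip_width": finger opening in m; "grip_force": force on a finger pad.
Only numpy, scipy, OpenCV 4.12 (cv2) and the standard library are available. Lean on these libraries where they do the work, as an engineer would, in place of code of your own. Each camera call takes 0.05 s, during which the arm holds its last target. There are 200 camera calls.

## Working session

There is one attempt and no reset: what is moved stays moved. The work goes in short steps, Python scripts to look and compute and a tool call to move; the robot and the scene stay as the last step left them, time stands still between calls to the robot, and variables do not carry over. Pictures are saved under pics/ and viewed, at most 11 in all, crops included, and the job is handed in when it is done.

Besides the shell and the picture viewer there is one more tool, called after "Call:" by a JSON object that holds its "fn" and its "kwargs", one argument or row to a line. play_rows: Moves the arm, as the interface text tells. Its arguments: {"type":"object","properties":{"commands":{"type":"array","items":{"type":"array","items":{"type":"number"}}},"force":{"type":"number"}},"required":["commands"]}

```bash
ls; mkdir -p pics; python3 - <<'E'
from station import ctrl
import cv2
o=ctrl.get_obs(); print({k:o[k] for k in('time_s','ee_pos','eef_rot','grip_width','force')})
for n in('scene','side'):
    cv2.imwrite(f'pics/{n}0.png',ctrl.camera(n)); print(n,ctrl.camera_model(n))
E
```

```text
pics
{'time_s': 0.0, 'ee_pos': array([ 0.23356275, -0.4976142 ,  0.16908671]), 'eef_rot': array([-3.14043914e+00, -6.45793309e-05,  4.38840060e-01]), 'grip_width': 0.09380622113204204, 'force': array([ 0.56593088, -0.31252507,  0.62252237])}
scene {'fx': 435.5656865082328, 'fy': 435.5656865082328, 'cx': 284.4471547003294, 'cy': 207.80103104995, 'rvec': array([ 1.89712221,  1.44781475, -0.65477291]), 'tvec': array([-0.21714208, -0.25528244,  1.64962914])}
side {'fx': 447.93872720772544, 'fy': 447.93872720772544, 'cx': 274.1545255243725, 'cy': 206.25513456386705, 'rvec': array([ 0.64683379, -2.73907656,  0.99094034]), 'tvec': array([0.49009976, 0.14526458, 1.37368919])}
```

View pics/scene0.png

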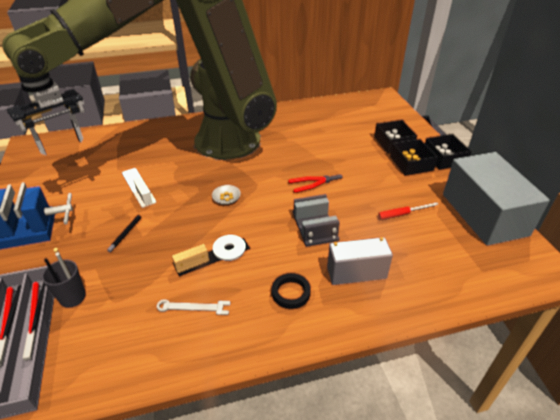

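View pics/side0.png

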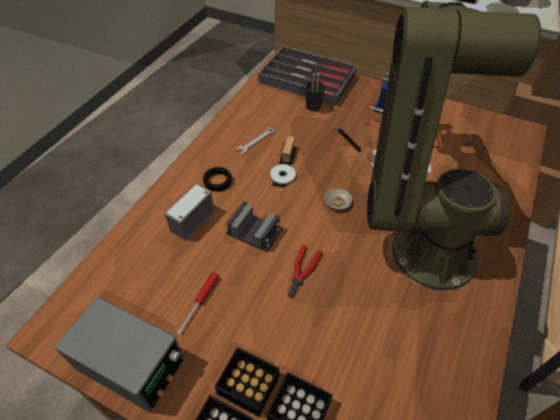

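Scene view: the candidates for paddle_grip are the tan handle at (190,258), with the ring at (229,247) on its black blade, and the white look-alike at (139,187). I choose the tan one. The fixture is at (317,220), its channel running roughly along the image's left-right direction. The side view shows the handle at (288,149), ring at (283,175) and fixture at (254,227). I'll check this in one close crop.

```bash
python3 - <<'E'
import cv2,numpy as np
a=cv2.imread('pics/scene0.png')[180:290,165:365]; b=cv2.imread('pics/side0.png')[130:255,215:315]
a=cv2.resize(a,None,fx=4,fy=4,interpolation=cv2.INTER_CUBIC)
b=cv2.resize(b,None,fx=4,fy=4,interpolation=cv2.INTER_CUBIC)
cv2.imwrite('pics/crop_a.png',a); cv2.imwrite('pics/crop_b.png',b)
E
```

```text
(no output)
```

View pics/crop_a.png

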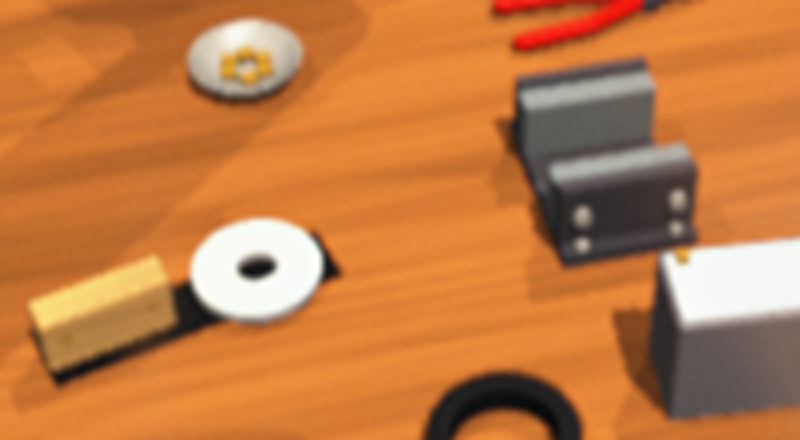

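View pics/crop_b.png

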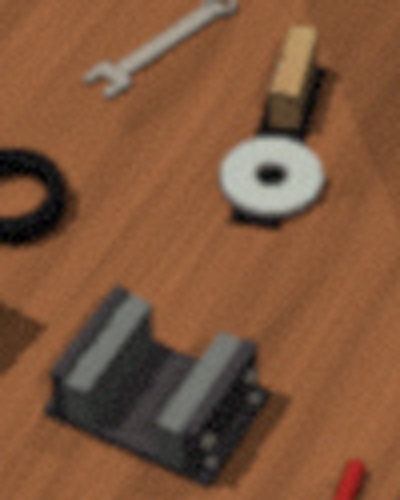

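The crops confirm it: a light wood handle on the black blade, with the ring ahead of it near the tip. The fixture's ledges show clearly in both views.

```bash
cat > h.py <<'E'
import cv2,numpy as np
from station import ctrl
def cast(m,px,z,fish=False):
    px=np.atleast_2d(np.asarray(px,float)); R=cv2.Rodrigues(np.asarray(m['rvec']))[0]; t=np.asarray(m['tvec'])
    d=(px-[m['cx'],m['cy']])/[m['fx'],m['fy']]
    if fish:
        r=np.linalg.norm(d,axis=1,keepdims=True); d=d*np.sinc(r/np.pi); d=np.hstack([d,np.cos(r)])
    else: d=np.hstack([d,np.ones((len(d),1))])
    d=d@R; c=-R.T@t
    return c+d*((z-c[2])/d[:,2:])
def proj(m,P,fish=False):
    R=cv2.Rodrigues(np.asarray(m['rvec']))[0]; p=np.atleast_2d(P)@R.T+m['tvec']
    if fish:
        n=np.linalg.norm(p[:,:2],axis=1,keepdims=True); d=p[:,:2]/n*np.arctan2(n,p[:,2:])
    else: d=p[:,:2]/p[:,2:]
    return d*[m['fx'],m['fy']]+[m['cx'],m['cy']]
E
python3 - <<'E'
from h import *
np.set_printoptions(precision=4,suppress=True)
A=lambda l:(np.array(l)+.5)/4-.5+[165,180]
B=lambda l:(np.array(l)+.5)/4-.5+[215,130]
s=ctrl.camera_model('scene'); d=ctrl.camera_model('side')
for n,m,l in(('scene',s,A([(30,300),(155,256),(175,290),(50,338)])),('side',d,B([(293,27),(317,30),(300,98),(270,95)]))):
    p=cast(m,l,.05)[:,:2]; print(n,'handle',p.tolist(),p.mean(0))
for n,m,box in(('scene',s,(205,225,255,268)),('side',d,(262,158,305,190))):
    im=cv2.imread(f'pics/{n}0.png'); h=cv2.cvtColor(im,cv2.COLOR_BGR2HSV)
    M=((h[...,1]<60)&(h[...,2]>140)).astype('uint8'); K=np.zeros_like(M); x0,y0,x1,y1=box; K[y0:y1,x0:x1]=1; M*=K
    c=max(cv2.findContours(M,cv2.RETR_EXTERNAL,cv2.CHAIN_APPROX_NONE)[0],key=cv2.contourArea)
    p=cast(m,c[:,0],.0115)[:,:2]; print(n,'ring',cv2.minEnclosingCircle(p.astype('f4')), cv2.fitEllipse((p*1000).astype('f4')))
fs=cast(d,B([(150,306),(84,390),(218,335),(160,425)]),.06); print('side fixt',fs,fs.mean(0))
fa=cast(s,A([(530,112),(652,97),(552,165),(685,148)]),.06); print('scene fixt',fa,fa.mean(0))
for n,l in(('tape',A([(505,430)])),):print(n,cast(s,l,.02))
print('others scene', cast(s,[(226,195),(315,183),(290,290),(196,307),(393,213),(340,283),(125,233)],.02))
E
```

```text
scene handle [[0.5864915460580775, -0.24113352572932872], [0.568111832560697, -0.15678898208787365], [0.6027338066061279, -0.14805531586294104], [0.6233352558877705, -0.23127395287997335]] [ 0.5952 -0.1943]
side handle [[0.6087920796441859, -0.23378578193180077], [0.5873541173098693, -0.23989030733381833], [0.5628681194567297, -0.15178029028232687], [0.5882690479563216, -0.1433789895043247]] [ 0.5868 -0.1922]
scene ring ((0.5603371858596802, -0.08998087793588638), 0.047955963760614395) ((560.341796875, -89.46634674072266), (89.55339050292969, 93.32963562011719), 83.40406036376953)
side ring ((0.5617390275001526, -0.09065639972686768), 0.045286376029253006) ((561.4661254882812, -89.76953125), (84.73487091064453, 87.40990447998047), 108.23335266113281)
side fixt [[0.5633 0.1253 0.06  ]
 [0.5686 0.221  0.06  ]
 [0.5017 0.1275 0.06  ]
 [0.5013 0.2242 0.06  ]] [0.5337 0.1745 0.06  ]
scene fixt [[0.5048 0.1254 0.06  ]
 [0.5125 0.2167 0.06  ]
 [0.5631 0.1242 0.06  ]
 [0.5711 0.2208 0.06  ]] [0.5379 0.1718 0.06  ]
tape [[0.7491 0.0371 0.02  ]]
others scene [[ 0.3442 -0.0603  0.02  ]
 [ 0.3602  0.23    0.02  ]
 [ 0.7572  0.0325  0.02  ]
 [ 0.7465 -0.2013  0.02  ]
 [ 0.5611  0.4105  0.02  ]
 [ 0.7695  0.1616  0.02  ]
 [ 0.4367 -0.3677  0.02  ]]
```

Call:
{"fn": "play_rows", "kwargs": {
  "commands": [
    [0.0304, -0.0104, 0, 0, 0, 0, -1],
    [0.0304, -0.0104, 0, 0, 0, 0, -1],
    [0.0304, -0.0104, 0, 0, 0, 0, -1],
    [0.0304, -0.0104, 0, 0, 0, 0, -1],
    [0.0304, -0.0104, 0, 0, 0, 0, -1],
    [0.0304, -0.0104, 0, 0, 0, 0, -1],
    [0.0304, -0.0104, 0, 0, 0, 0, -1],
    [0.0304, -0.0104, 0, 0, 0, 0, -1],
    [0.0304, -0.0104, 0, 0, 0, 0, -1],
    [0.0304, -0.0104, 0, 0, 0, 0, -1],
    [0.0304, -0.0104, 0, 0, 0, 0, -1],
    [0.0304, -0.0104, 0, 0, 0, 0, -1],
    [0.0304, -0.0104, 0, 0, 0, 0, -1],
    [0.0304, -0.0104, 0, 0, 0, 0, -1],
    [0.0304, -0.0104, 0, 0, 0, 0, -1]
  ]
}}

```text
time_s: 1.35
ee_pos: [0.581, -0.1615, 0.1693]
eef_rot: [-3.141, 0.0, 0.439]
force: [0.3, -0.1, 0.3]
grip_width: 0.094
grip_force: 0.0
```

Call:
{"fn": "play_rows", "kwargs": {
  "commands": [
    [0, 0, 0, 0, 0, -7.05, -1],
    [0, 0, 0, 0, 0, -7.05, -1],
    [0, 0, 0, 0, 0, -7.05, -1],
    [0, 0, 0, 0, 0, -7.05, -1],
    [0, 0, 0, 0, 0, -7.05, -1],
    [0, 0, 0, 0, 0, -7.05, -1],
    [0, 0, 0, 0, 0, -7.05, -1],
    [0, 0, 0, 0, 0, -7.05, -1],
    [0, 0, 0, 0, 0, -7.05, -1],
    [0, 0, 0, 0, 0, -7.05, -1],
    [0, 0, 0, 0, 0, -7.05, -1],
    [0, 0, 0, 0, 0, 0, -1],
    [0, 0, 0, 0, 0, 0, -1]
  ]
}}

```text
time_s: 2.43
ee_pos: [0.5801, -0.1629, 0.1694]
eef_rot: [-3.141, -0.0, 1.788]
force: [0.3, 0.5, 0.4]
grip_width: 0.0939
grip_force: 0.0
```

```bash
python3 - <<'E'
from h import *
import json
o=ctrl.get_obs(); print(o['time_s'],o['ee_pos'],np.degrees(o['eef_rot']),o['qpos'])
m=ctrl.camera_model('wrist'); im=ctrl.camera('wrist'); cv2.imwrite('pics/w1.png',im)
json.dump({k:np.asarray(v).tolist() for k,v in m.items()},open('w1.json','w')); print(m)
E
```

```text
2.4333 [ 0.58008416 -0.16289011  0.16936818] [-1.79974389e+02 -1.61172886e-02  1.02464975e+02] [-3.34539189e-01  4.18370943e-01  1.36178040e+00  5.17831615e-06
  1.36196943e+00 -5.52095186e-01]
{'fx': 325.19226210127806, 'fy': 325.19226210127806, 'cx': 282.704120806027, 'cy': 207.85029913915986, 'rvec': array([-2.85729188, -0.31191585, -0.04224619]), 'tvec': array([-0.53027553, -0.30075834,  0.3142667 ])}
```

View pics/w1.png

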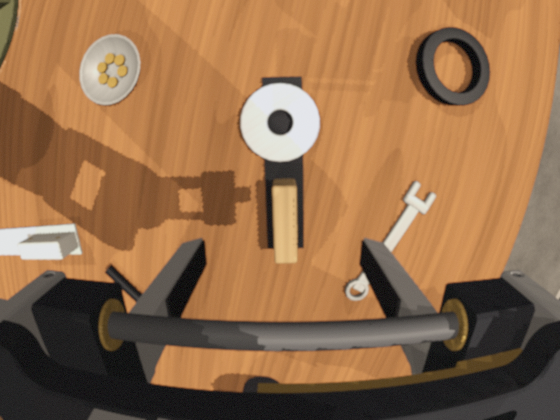

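The wrist view shows the blade tip at (262–301, 77), the ring at (280,122), the handle top from about (285,182) back to (286,262), and both fingers clear of the handle.

```bash
python3 - <<'E'
from h import *
import json
np.set_printoptions(precision=4,suppress=True)
m=json.load(open('w1.json')); im=cv2.imread('pics/w1.png'); hsv=cv2.cvtColor(im,cv2.COLOR_BGR2HSV)
# ring
M=((hsv[...,1]<70)&(hsv[...,2]>150)).astype('uint8'); K=np.zeros_like(M);K[75:170,230:330]=1
c=max(cv2.findContours(M*K,cv2.RETR_EXTERNAL,cv2.CHAIN_APPROX_NONE)[0],key=cv2.contourArea)
p=cast(m,c[:,0],.014,True)[:,:2]; print('ring',cv2.fitEllipse((p*1000).astype('f4')))
# blade side edges at front and behind ring, per row darkness
g=hsv[...,2].astype(int); L=[];Rr=[]
for r in list(range(81,84))+list(range(165,178)):
    x=np.where(g[r,250:315]<70)[0]+250; L.append((x.min()-.5,r)); Rr.append((x.max()+.5,r))
l=cast(m,L,.004,True)[:,:2]; q=cast(m,Rr,.004,True)[:,:2]
for n,e in(('L',l),('R',q)):
    v=e[-8:].mean(0); f=e[:3].mean(0); u=f-v; print(n,f,v,np.degrees(np.arctan2(u[1],u[0])))
print('width',np.linalg.norm(l[:3].mean(0)-q[:3].mean(0)),np.linalg.norm(l[-8:].mean(0)-q[-8:].mean(0)))
col=g[60:100,275:290].mean(1); r=60+np.argmax(col<110); print('tip row',r); 
tip=cast(m,[(281.5,r-.5)],.004,True)[0]; print('tip',tip)
u=np.array([np.cos(np.radians(102.8)),np.sin(np.radians(102.8))])
print('grip from tip',tip[:2]-.165*u)
h=cast(m,[(273,182),(296,180),(298,263),(274,262)],.05,True)[:,:2]; print('handle',h,h.mean(0))
E
```

```text
ring ((559.343017578125, -89.54572296142578), (88.72425842285156, 89.26224517822266), 97.2593002319336)
L [ 0.5311 -0.0479] [ 0.556  -0.1525] 103.36870123603019
R [ 0.5714 -0.039 ] [ 0.5974 -0.1433] 104.02850962865732
width 0.04123108063817324 0.04246828581776804
tip row 77
tip [ 0.5499 -0.0372  0.004 ]
grip from tip [ 0.5864 -0.1981]
handle [[ 0.5662 -0.1517]
 [ 0.5891 -0.1444]
 [ 0.6128 -0.2359]
 [ 0.5862 -0.2405]] [ 0.5886 -0.1931]
```

Call:
{"fn": "play_rows", "kwargs": {
  "commands": [
    [-0.003, 0.0007, 0, 0, 0, -1.0, -1],
    [0, 0, 0.021, 0, 0, 0, -1],
    [0, 0, 0.021, 0, 0, 0, -1],
    [0, 0, 0.021, 0, 0, 0, -1],
    [0, 0, 0.021, 0, 0, 0, -1],
    [0, 0, 0.021, 0, 0, 0, -1],
    [0, 0, 0.021, 0, 0, 0, -1],
    [0, 0, 0.02, 0, 0, 0, -1],
    [0, 0, 0.008, 0, 0, 0, -1],
    [0, 0, 0.005, 0, 0, 0, -1],
    [0, 0, 0, 0, 0, 0, -1],
    [0, 0, 0, 0, 0, 0, -1]
  ]
}}

```text
time_s: 3.48
ee_pos: [0.5821, -0.1659, 0.0116]
eef_rot: [3.141, 0.001, 1.809]
force: [-0.2, 0.1, -0.1]
grip_width: 0.0938
grip_force: 0.0
```

Call:
{"fn": "play_rows", "kwargs": {
  "commands": [
    [0, 0, 0, 0, 0, 0, 0.0],
    [0, 0, 0, 0, 0, 0, 0.0],
    [0, 0, 0, 0, 0, 0, 0.2],
    [0, 0, 0, 0, 0, 0, 0.3],
    [0, 0, 0, 0, 0, 0, 0.4],
    [0, 0, 0, 0, 0, 0, 0.5],
    [0, 0, 0, 0, 0, 0, 0.6],
    [0, 0, 0, 0, 0, 0, 0.8],
    [0, 0, 0, 0, 0, 0, 1],
    [0, 0, 0, 0, 0, 0, 1],
    [0, 0, 0, 0, 0, 0, 1],
    [0, 0, 0, 0, 0, 0, 1]
  ],
  "force": 15
}}

```text
time_s: 4.48
ee_pos: [0.5816, -0.1657, 0.0106]
eef_rot: [3.141, 0.0, 1.81]
force: [0.8, 0.9, -1.3]
grip_width: 0.0257
grip_force: 15.0
```

Call:
{"fn": "play_rows", "kwargs": {
  "commands": [
    [0, 0, 0, 0, 0, 0, 1],
    [0, 0, 0, 0, 0, 0, 1],
    [0, 0, 0, 0, 0, 0, 1],
    [0, 0, 0, 0, 0, 0, 1]
  ],
  "force": 60
}}

```text
time_s: 4.82
ee_pos: [0.5816, -0.1657, 0.0107]
eef_rot: [3.141, 0.0, 1.81]
force: [1.4, -0.5, -0.2]
grip_width: 0.0243
grip_force: 60.0
```

Call:
{"fn": "play_rows", "kwargs": {
  "commands": [
    [0, 0, -0.001, 0, 0, 0, 1],
    [0, 0, -0.002, 0, 0, 0, 1],
    [0, 0, -0.003, 0, 0, 0, 1],
    [0, 0, -0.004, 0, 0, 0, 1],
    [0, 0, -0.006, 0, 0, 0, 1],
    [0, 0, -0.008, 0, 0, 0, 1],
    [0, 0, -0.009, 0, 0, 0, 1],
    [0, 0, -0.009, 0, 0, 0, 1],
    [0, 0, -0.009, 0, 0, 0, 1],
    [0, 0, -0.009, 0, 0, 0, 1],
    [0, 0, -0.009, 0, 0, 0, 1],
    [0, 0, -0.009, 0, 0, 0, 1],
    [0, 0, -0.008, 0, 0, 0, 1],
    [0, 0, -0.006, 0, 0, 0, 1],
    [0, 0, -0.004, 0, 0, 0, 1],
    [0, 0, -0.002, 0, 0, 0, 1],
    [0, 0, -0.001, 0, 0, 0, 1],
    [0, 0, 0, 0, 0, 0, 1],
    [0, 0, 0, 0, 0, 0, 1]
  ]
}}

```text
time_s: 6.4
ee_pos: [0.5814, -0.1656, 0.1093]
eef_rot: [-3.141, -0.0, 1.81]
force: [0.2, -0.0, -3.4]
grip_width: 0.0243
grip_force: 60.0
```

```bash
cat > look.py <<'E'
from h import *
import json,sys
n=sys.argv[1]
o=ctrl.get_obs(); print(o['time_s'],o['ee_pos'],np.degrees(o['eef_rot']),o['force'],o['moment'])
out=[]
for c in ('wrist','scene','side'):
    m=ctrl.camera_model(c); im=ctrl.camera(c); cv2.imwrite(f'pics/{n}_{c}.png',im)
    json.dump({k:np.asarray(v).tolist() for k,v in m.items()},open(f'{n}_{c}.json','w'))
E
python3 look.py l1; python3 - <<'E'
import cv2,numpy as np
a=cv2.imread('pics/l1_wrist.png'); a=cv2.resize(a[0:300,120:480],None,fx=1.1,fy=1.1)
b=cv2.imread('pics/l1_scene.png')[170:290,150:370]; b=cv2.resize(b,(400,218))
c=cv2.imread('pics/l1_side.png')[110:260,215:325]; c=cv2.resize(c,(400,545))
im=np.zeros((550,800,3),'uint8'); im[:330,:396]=a; im[330:548,:400]=b; im[:545,400:]=c; cv2.imwrite('pics/l1_mix.png',im)
E
```

```text
6.4 [ 0.58137128 -0.16561254  0.10925993] [-1.79970467e+02 -2.23208661e-02  1.03692814e+02] [ 0.16654563 -0.00443583 -3.38747562] [-0.11418654 -0.08889913 -0.02097531]
```

View pics/l1_mix.png

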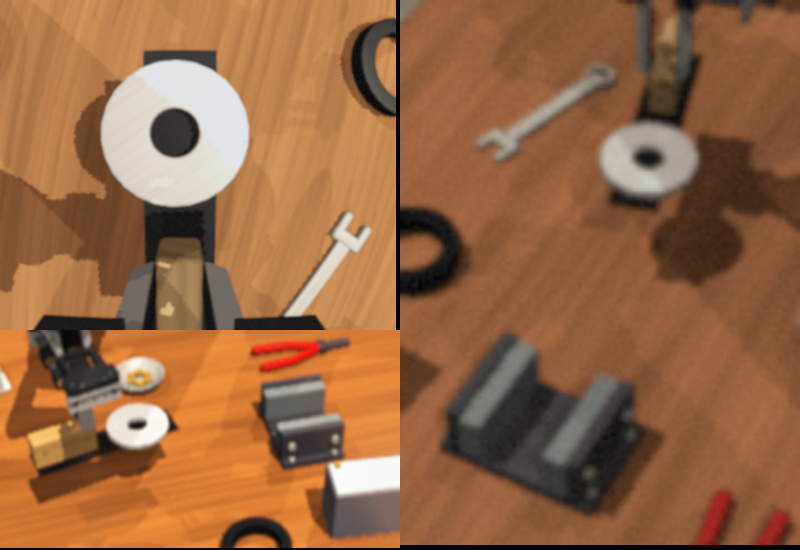

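The ring rides on the blade about as before (wrist crop, (175,132)); the fingers hold the handle, and the fixture ahead is clear. Next I check how level the blade is and measure the ring's offset from the TCP.

```bash
cat > ringm.py <<'E'
from h import *
import json,sys
from scipy.optimize import least_squares
np.set_printoptions(precision=4,suppress=True)
def contour(n,c,guess):
    m=json.load(open(f'{n}_{c}.json')); im=cv2.imread(f'pics/{n}_{c}.png'); h=cv2.cvtColor(im,cv2.COLOR_BGR2HSV)
    M=((h[...,1]<75)&(h[...,2]>(120 if c=='side' else 140))).astype('uint8')
    g=proj(m,guess,c=='wrist')[0]; K=np.zeros_like(M); cv2.circle(K,tuple(int(v) for v in g),{'wrist':100,'scene':24,'side':20}[c],1,-1)
    k=max(cv2.findContours(M*K,cv2.RETR_EXTERNAL,cv2.CHAIN_APPROX_NONE)[0],key=cv2.contourArea)
    return m,cv2.convexHull(k)[:,0].astype(float)
def run(n,tcp,yaw,guess):
    R=None
    for c in('wrist','scene','side'):
        m,k=contour(n,c,guess); p=cast(m,k,guess[2],c=='wrist')[:,:2]
        e=cv2.fitEllipse((p*1000).astype('f4')); 
        u=np.array([np.cos(yaw),np.sin(yaw)]); v=np.array([-u[1],u[0]])
        q=np.array(e[0])/1000-tcp[:2]; print(c,e,'ahead %.4f left %.4f'%(q@u,q@v))
E
python3 - <<'E'
from ringm import *
tcp=np.array([.5814,-.1656,.1093]);y=np.radians(103.69);u=np.array([np.cos(y),np.sin(y)])
run('l1',tcp,y,[*(tcp[:2]+.08*u),.1126])
# blade tip height: tip edge midpoint & triangulate from wrist row; wrist tip column profile
m=json.load(open('l1_wrist.json')); im=cv2.imread('pics/l1_wrist.png',0).astype(int)
col=im[20:70,255:310].mean(1); r=20+np.argmax(np.diff(col)<-15); print('tip row',r,col[r-22:r-16].round())
for z in(.0926,.0976,.1026): 
    q=cast(m,[(280,r+.5)],z,True)[0,:2]-tcp[:2]; print(z,'tip ahead',q@u,'expect .135')
E
```

```text
wrist ((559.397705078125, -91.19446563720703), (87.57975006103516, 87.77220153808594), 103.11569213867188) ahead 0.0775 left 0.0038
scene ((566.7791137695312, -91.04462432861328), (89.68816375732422, 95.75706481933594), 95.69722747802734) ahead 0.0759 left -0.0034
side ((558.9993896484375, -86.3868637084961), (89.04325866699219, 94.13954162597656), 14.530257225036621) ahead 0.0823 left 0.0030
tip row 44 [144. 143. 136. 113.  80.  60.]
0.0926 tip ahead 0.1324230942759817 expect .135
0.0976 tip ahead 0.13123250464001282 expect .135
0.1026 tip ahead 0.130041915004044 expect .135
```

```bash
python3 - <<'E'
from ringm import *
import shutil
for c in('scene','side'):
    shutil.copy(f'pics/{c}0.png',f'pics/r0_{c}.png'); shutil.copy(f'l1_{c}.json',f'r0_{c}.json')
shutil.copy('pics/w1.png','pics/r0_wrist.png'); shutil.copy('w1.json','r0_wrist.json')
def tri(n,g):
    # bench-plane style fit: rays through ellipse centre of each view
    rays=[]
    for c in('wrist','scene','side'):
        m,k=contour(n,c,g); ctr=cast(m,k,g[2],c=='wrist')[:,:2]
        e=np.array(cv2.fitEllipse((ctr*1000).astype('f4'))[0])/1000
        C=-cv2.Rodrigues(np.array(m['rvec']))[0].T@np.array(m['tvec']); d=np.array([*e,g[2]])-C; rays.append((C,d/np.linalg.norm(d)))
    for sel in((0,1,2),(1,2),(0,1),(0,2)):
        A=sum(np.eye(3)-np.outer(rays[i][1],rays[i][1]) for i in sel); b=sum((np.eye(3)-np.outer(rays[i][1],rays[i][1]))@rays[i][0] for i in sel)
        print(n,sel,np.linalg.solve(A,b))
tri('r0',np.array([.560,-.09,.014])); tri('l1',np.array([.5624,-.0878,.1126]))
E
```

```text
r0 (0, 1, 2) [ 0.5604 -0.0895  0.0124]
r0 (1, 2) [ 0.5612 -0.0894  0.0127]
r0 (0, 1) [ 0.5593 -0.0895  0.0108]
r0 (0, 2) [ 0.5602 -0.0892  0.0132]
l1 (0, 1, 2) [ 0.5604 -0.0909  0.1075]
l1 (1, 2) [ 0.5613 -0.0908  0.1077]
l1 (0, 1) [ 0.5593 -0.0908  0.1057]
l1 (0, 2) [ 0.5601 -0.0908  0.1084]
```

Call:
{"fn": "play_rows", "kwargs": {
  "commands": [
    [0, 0, 0, 0, 0, 1, 1],
    [0, 0, 0, 0, 0, 2, 1],
    [0, 0, 0, 0, 0, 2.5, 1],
    [0, 0, 0, 0, 0, 2.5, 1],
    [0, 0, 0, 0, 0, 2.5, 1],
    [0, 0, 0, 0, 0, 2, 1],
    [0, 0, 0, 0, 0, 1.7, 1],
    [0, 0, 0, 0, 0, 1, 1],
    [0, 0, 0, 0, 0, 0.5, 1],
    [0, 0, 0, 0, 0.5, 0, 1],
    [0, 0, 0, 0, 0.75, 0, 1],
    [0, 0, 0, 0, 0.75, 0, 1],
    [0, 0, 0, 0, 0.5, 0, 1]
  ]
}}

```text
time_s: 7.63
ee_pos: [0.5815, -0.1659, 0.1096]
eef_rot: [3.142, -0.045, 1.536]
force: [-0.8, 0.4, -3.0]
grip_width: 0.0247
grip_force: 60.0
```

Call:
{"fn": "play_rows", "kwargs": {
  "commands": [
    [0.0023, -0.0009, 0.0001, 0, 0, 0, 1],
    [0.0046, -0.0018, 0.0002, 0, 0, 0, 1],
    [0.0069, -0.0027, 0.0003, 0, 0, 0, 1],
    [0.0092, -0.0036, 0.0004, 0, 0, 0, 1],
    [0.0115, -0.0045, 0.0005, 0, 0, 0, 1],
    [0.0115, -0.0045, 0.0005, 0, 0, 0, 1],
    [0.0115, -0.0045, 0.0005, 0, 0, 0, 1],
    [0.0115, -0.0045, 0.0005, 0, 0, 0, 1],
    [0.0115, -0.0045, 0.0005, 0, 0, 0, 1],
    [0.0115, -0.0045, 0.0005, 0, 0, 0, 1],
    [0.0115, -0.0045, 0.0005, 0, 0, 0, 1],
    [0.0115, -0.0045, 0.0005, 0, 0, 0, 1],
    [0.0092, -0.0036, 0.0004, 0, 0, 0, 1],
    [0.0069, -0.0027, 0.0003, 0, 0, 0, 1],
    [0.0046, -0.0018, 0.0002, 0, 0, 0, 1],
    [0.0023, -0.0009, 0.0001, 0, 0, 0, 1],
    [0, 0, 0, 0, 0, 0, 1],
    [0, 0, 0, 0, 0, 0, 1]
  ]
}}

```text
time_s: 9.13
ee_pos: [0.5325, -0.026, 0.1097]
eef_rot: [3.142, -0.044, 1.536]
force: [-1.2, 0.4, -3.5]
grip_width: 0.0248
grip_force: 60.0
```

```bash
python3 look.py l2; python3 - <<'E'
import cv2,numpy as np
a=cv2.imread('pics/l2_wrist.png')[0:200,160:420]; a=cv2.resize(a,(800,600),interpolation=cv2.INTER_CUBIC)
cv2.imwrite('pics/l2_crop.png',a)
E
```

```text
9.1333 [ 0.53251072 -0.02599528  0.10966179] [179.99553257  -2.49322046  87.98271431] [-1.20183305  0.37026688 -3.49127441] [-0.18395445 -0.09330131  0.03749245]
```

View pics/l2_crop.png

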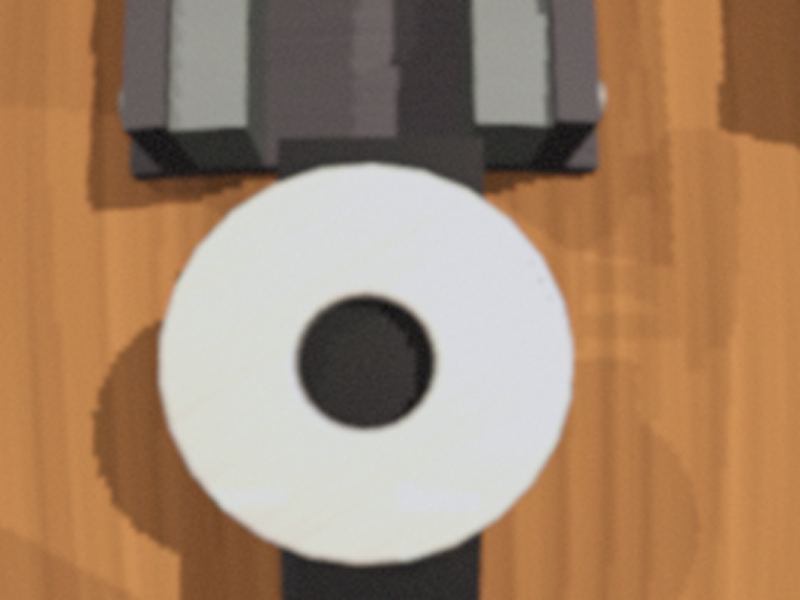

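The crop shows the ring level-looking at (366,362). The ledges' inner top edges are at columns 249 and 473, with their near ends at row ~129, so the channel is nearly parallel to the blade.

```bash
python3 - <<'E'
from ringm import *
m=json.load(open('l2_wrist.json'))
f=lambda l:(np.array(l)+.5)/[800/260,3]-.5+[160,0]
names=['Lin far','Lin near','Rin far','Rin near','Lout far','Lout near','Rout far','Rout near']
p=cast(m,f([(249,5),(249,129),(471,5),(474,126),(172,5),(168,131),(546,5),(552,125)]),.06,True)[:,:2]
for n,q in zip(names,p): print(n,q)
near=p[[1,3,5,7]].mean(0); print('near mid',near)
for i in range(0,8,2):
    d=p[i]-p[i+1]; print(names[i],np.degrees(np.arctan2(d[1],d[0])))
d=p[3]-p[1];print('cross yaw',np.degrees(np.arctan2(d[1],d[0]))+90,np.linalg.norm(d)); d=p[7]-p[5];print('cross',np.degrees(np.arctan2(d[1],d[0]))+90,np.linalg.norm(d))
tcp=np.array([.5325,-.026,.1097]);y=np.radians(87.98);u=np.array([np.cos(y),np.sin(y)])
run('l2',tcp,y,[*(tcp[:2]+.0775*u),.1126])
def tri(n,g):
    rays=[]
    for c in('wrist','scene','side'):
        mm,k=contour(n,c,g); ctr=cast(mm,k,g[2],c=='wrist')[:,:2]
        e=np.array(cv2.fitEllipse((ctr*1000).astype('f4'))[0])/1000
        C=-cv2.Rodrigues(np.array(mm['rvec']))[0].T@np.array(mm['tvec']); dd=np.array([*e,g[2]])-C; rays.append((C,dd/np.linalg.norm(dd)))
    for sel in((0,1,2),(1,2),(0,1),(0,2)):
        A=sum(np.eye(3)-np.outer(rays[i][1],rays[i][1]) for i in sel); b=sum((np.eye(3)-np.outer(rays[i][1],rays[i][1]))@rays[i][0] for i in sel)
        print(n,sel,np.linalg.solve(A,b))
tri('l2',np.array([*(tcp[:2]+.0775*u),.1126]))
E
```

```text
Lin far [0.5027 0.1599]
Lin near [0.5021 0.1213]
Rin far [0.5631 0.1573]
Rin near [0.562  0.1197]
Lout far [0.4812 0.1623]
Lout near [0.48   0.1228]
Rout far [0.5838 0.1578]
Rout near [0.5832 0.1203]
near mid [0.5318 0.121 ]
Lin far 89.08901426259362
Rin far 88.41094282671742
Lout far 88.16608025449025
Rout far 89.026147239247
cross yaw 88.4945494090796 0.05999560980002775
cross 88.60776712832775 0.10323801161943766
wrist ((531.3695678710938, 51.55515670776367), (89.16907501220703, 89.35816955566406), 109.6237564086914) ahead 0.0775 left 0.0039
scene ((534.3427734375, 51.19683074951172), (90.82328796386719, 96.82732391357422), 70.69224548339844) ahead 0.0772 left 0.0009
side ((532.1664428710938, 52.46393585205078), (90.3270492553711, 93.48461151123047), 33.206417083740234) ahead 0.0784 left 0.0031
l2 (0, 1, 2) [0.5321 0.0516 0.1112]
l2 (1, 2) [0.5328 0.0515 0.1113]
l2 (0, 1) [0.5314 0.0518 0.11  ]
l2 (0, 2) [0.5319 0.0518 0.1121]
```

Call:
{"fn": "play_rows", "kwargs": {
  "commands": [
    [0.002, -0.0007, 0.0001, 0, 0, -0.6, 1],
    [0.004, 0, 0.0002, 0, 0, 0, 1],
    [0.006, 0, 0.0003, 0, 0, 0, 1],
    [0.008, 0, 0.0003, 0, 0, 0, 1],
    [0.01, 0, 0.0004, 0, 0, 0, 1],
    [0.01, 0, 0.0004, 0, 0, 0, 1],
    [0.01, 0, 0.0004, 0, 0, 0, 1],
    [0.01, 0, 0.0004, 0, 0, 0, 1],
    [0.01, 0, 0.0004, 0, 0, 0, 1],
    [0.01, 0, 0.0004, 0, 0, 0, 1],
    [0.01, 0, 0.0004, 0, 0, 0, 1],
    [0.01, 0, 0.0004, 0, 0, 0, 1],
    [0.008, 0, 0.0003, 0, 0, 0, 1],
    [0.006, 0, 0.0003, 0, 0, 0, 1],
    [0.004, 0, 0.0002, 0, 0, 0, 1],
    [0.002, 0, 0.0001, 0, 0, 0, 1],
    [0, 0, 0, 0, 0, 0, 1],
    [0, 0, 0, 0, 0, 0, 1]
  ]
}}

```text
time_s: 10.78
ee_pos: [0.5347, 0.0941, 0.1099]
eef_rot: [3.141, -0.044, 1.546]
force: [-0.4, 0.5, -2.8]
grip_width: 0.0244
grip_force: 60.0
```

```bash
python3 look.py l3; python3 - <<'E'
import cv2,numpy as np
from ringm import *
o=ctrl.get_obs(); tcp=o['ee_pos']; y=o['eef_rot'][2]; u=np.array([np.cos(y),np.sin(y)])
run('l3',tcp,y,[*(tcp[:2]+.0775*u),.1126])
a=cv2.resize(cv2.imread('pics/l3_wrist.png')[0:240,180:380],(500,600),interpolation=cv2.INTER_CUBIC)
b=cv2.resize(cv2.imread('pics/l3_side.png')[170:260,205:295],(300,300),interpolation=cv2.INTER_CUBIC)
c=cv2.resize(cv2.imread('pics/l3_scene.png')[180:255,270:345],(300,300),interpolation=cv2.INTER_CUBIC)
cv2.imwrite('pics/l3_mix.png',np.hstack([a,np.vstack([b,c])]))
E
```

```text
10.7833 [0.53468187 0.09413487 0.10987998] [179.97743791  -2.49549765  88.58228945] [-0.35817885  0.52420728 -2.77728882] [-0.22747196 -0.0472723  -0.01408156]
wrist ((534.4923095703125, 171.454345703125), (90.19641876220703, 103.13845825195312), 45.73326110839844) ahead 0.0774 left 0.0021
scene ((535.5499267578125, 171.5133056640625), (91.41474151611328, 96.87316131591797), 69.08930969238281) ahead 0.0775 left 0.0011
side ((534.0784301757812, 171.75820922851562), (90.18083953857422, 92.333984375), 37.44091033935547) ahead 0.0777 left 0.0026
```

View pics/l3_mix.png

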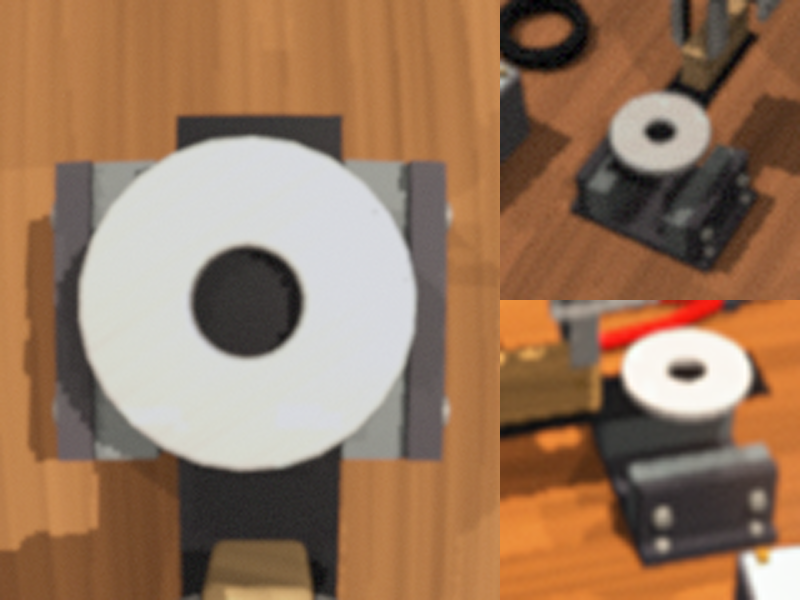

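The wrist crop shows the ring at (248,302) over the fixture. The lips' outer corners are at (55,163), (447,163), (443,460) and (57,460).

```bash
python3 - <<'E'
from ringm import *
m=json.load(open('l3_wrist.json'))
f=lambda l:(np.array(l)+.5)/2.5-.5+[180,0]
p=cast(m,f([(55,163),(447,163),(443,460),(57,460)]),.065,True)[:,:2]; print(p,p.mean(0))
a=(p[0]+p[1]-p[2]-p[3])/2; print('len',np.linalg.norm(a),np.degrees(np.arctan2(a[1],a[0])),'w',np.linalg.norm(p[0]-p[1]),np.linalg.norm(p[2]-p[3]))
d=p[1]-p[0];print(np.degrees(np.arctan2(d[1],d[0]))+90)
# ring: brightest manual extremes + hole
e=f([(79,302),(417,302),(248,136),(248,470)]); r=cast(m,e,.1127,True)[:,:2]; print('ring',r,r[:2].mean(0)[0],r[2:].mean(0)[1])
h=cast(m,f([(192,301),(304,301),(248,245),(248,357)]),.1127,True)[:,:2]; print('hole',h.mean(0))
b=cast(m,f([(178,118),(341,118)]),.1025,True)[:,:2]; print('tip',b,b.mean(0))
b=cast(m,f([(179,500),(339,500)]),.1025,True)[:,:2]; print('blade rear',b,b.mean(0))
E
```

```text
[[0.471  0.2231]
 [0.5983 0.2197]
 [0.5957 0.1212]
 [0.4679 0.1244]] [0.5332 0.1721]
len 0.09863657634690287 88.35521809506545 w 0.12740157986043485 0.1278704037614727
88.44823018442627
ring [[0.4884 0.1735]
 [0.5776 0.1711]
 [0.5342 0.2162]
 [0.5319 0.127 ]] 0.5329876187120652 0.17160310392500483
hole [0.5331 0.1718]
tip [[0.515  0.2249]
 [0.5598 0.2239]] [0.5374 0.2244]
blade rear [[0.5121 0.1173]
 [0.5572 0.1161]] [0.5346 0.1167]
```

Call:
{"fn": "play_rows", "kwargs": {
  "commands": [
    [0, 0, 0.001, 0, 0, 0, 1],
    [-0.0001, 0, 0.002, 0, 0, 0, 1],
    [-0.0001, 0, 0.003, 0, 0, 0, 1],
    [-0.0002, 0, 0.004, 0, 0, 0, 1],
    [-0.0002, 0, 0.004, 0, 0, 0, 1],
    [-0.0002, 0, 0.004, 0, 0, 0, 1],
    [-0.0002, 0, 0.004, 0, 0, 0, 1],
    [-0.0002, 0, 0.004, 0, 0, 0, 1],
    [-0.0001, 0, 0.003, 0, 0, 0, 1],
    [-0.0001, 0, 0.002, 0, 0, 0, 1],
    [0, 0, 0.002, 0, 0, 0, 1],
    [-0.0001, 0, 0.0015, 0, 0, 0, 1],
    [-0.0001, 0, 0.0015, 0, 0, 0, 1],
    [-0.0001, 0, 0.0015, 0, 0, 0, 1],
    [0, 0, 0.0015, 0, 0, 0, 1],
    [-0.0001, 0, 0.0015, 0, 0, 0, 1],
    [-0.0001, 0, 0.0015, 0, 0, 0, 1],
    [0, 0, 0.0015, 0, 0, 0, 1],
    [-0.0001, 0, 0.0015, 0, 0, 0, 1],
    [-0.0001, 0, 0.0015, 0, 0, 0, 1]
  ]
}}

```text
time_s: 12.6
ee_pos: [0.5348, 0.0942, 0.0633]
eef_rot: [3.141, -0.044, 1.546]
force: [0.3, -0.1, -1.0]
grip_width: 0.0245
grip_force: 60.0
```

Call:
{"fn": "play_rows", "kwargs": {
  "commands": [
    [-0.0001, 0, 0.002, 0, 0, 0, 1],
    [-0.0001, 0, 0.003, 0, 0, 0, 1],
    [-0.0002, 0, 0.004, 0, 0, 0, 1],
    [-0.0001, 0, 0.003, 0, 0, 0, 1],
    [-0.0001, 0, 0.002, 0, 0, 0, 1],
    [0, 0, 0, 0, 0, 0, 1],
    [0, 0, 0, 0, 0, 0, 1]
  ]
}}

```text
time_s: 13.18
ee_pos: [0.5347, 0.0942, 0.0493]
eef_rot: [3.141, -0.044, 1.546]
force: [-0.2, -1.0, -0.9]
grip_width: 0.0248
grip_force: 60.0
```

```bash
python3 look.py l4; python3 - <<'E'
import cv2,numpy as np
from ringm import *
a=cv2.resize(cv2.imread('pics/l4_wrist.png')[0:240,180:380],(500,600),interpolation=cv2.INTER_CUBIC)
b=cv2.resize(cv2.imread('pics/l4_side.png')[170:260,205:295],(300,300),interpolation=cv2.INTER_CUBIC)
c=cv2.resize(cv2.imread('pics/l4_scene.png')[180:255,270:345],(300,300),interpolation=cv2.INTER_CUBIC)
cv2.imwrite('pics/l4_mix.png',np.hstack([a,np.vstack([b,c])]))
E
```

```text
13.1833 [0.53468133 0.09424571 0.04926767] [179.98338364  -2.49869652  88.59135698] [-0.1552524  -1.02780086 -0.89723918] [-0.05762632 -0.04592382  0.03750168]
```

View pics/l4_mix.png

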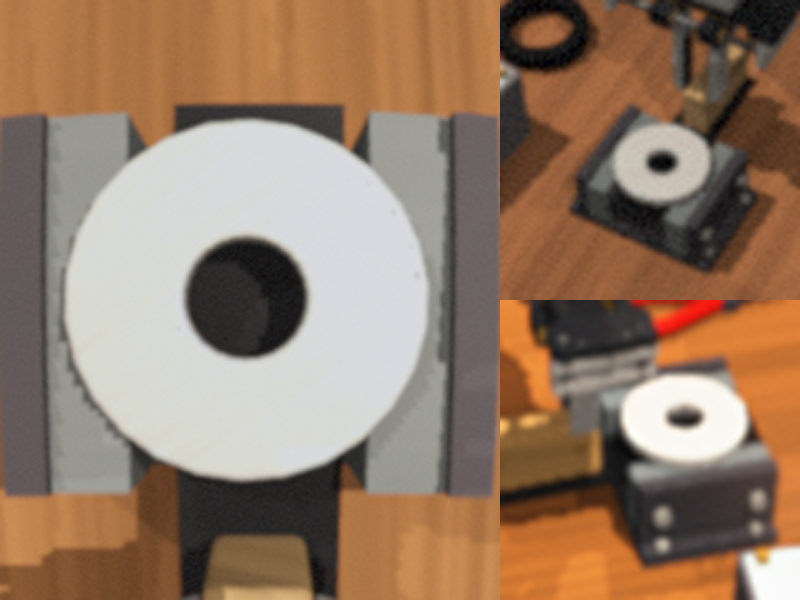

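The ring lies flat on both ledges and centred, with the blade hanging free below it. Next I draw the paddle straight out.

Call:
{"fn": "play_rows", "kwargs": {
  "commands": [
    [-0.0025, 0, -0.0001, 0, 0, 0, 1],
    [-0.005, 0, -0.0002, 0, 0, 0, 1],
    [-0.0075, 0, -0.0003, 0, 0, 0, 1],
    [-0.01, 0, -0.0004, 0, 0, 0, 1],
    [-0.0125, 0, -0.0005, 0, 0, 0, 1],
    [-0.0125, 0, -0.0005, 0, 0, 0, 1],
    [-0.0125, 0, -0.0005, 0, 0, 0, 1],
    [-0.0125, 0, -0.0006, 0, 0, 0, 1],
    [-0.0125, 0, -0.0005, 0, 0, 0, 1],
    [-0.0125, 0, -0.0006, 0, 0, 0, 1],
    [-0.0125, 0, -0.0005, 0, 0, 0, 1],
    [-0.0125, 0, -0.0006, 0, 0, 0, 1],
    [-0.0125, 0, -0.0005, 0, 0, 0, 1],
    [-0.0125, 0, -0.0006, 0, 0, 0, 1],
    [-0.0125, 0, -0.0005, 0, 0, 0, 1],
    [-0.0125, 0, -0.0006, 0, 0, 0, 1],
    [-0.01, 0, -0.0004, 0, 0, 0, 1],
    [-0.0075, 0, -0.0003, 0, 0, 0, 1],
    [-0.005, 0, -0.0002, 0, 0, 0, 1],
    [-0.0025, 0, -0.0001, 0, 0, 0, 1]
  ]
}}

```text
time_s: 15.0
ee_pos: [0.5298, -0.1065, 0.0491]
eef_rot: [3.141, -0.044, 1.546]
force: [0.1, -0.3, -1.6]
grip_width: 0.0247
grip_force: 60.0
```

```bash
python3 look.py l5; python3 - <<'E'
from ringm import *
m=json.load(open('l5_wrist.json')); im=cv2.imread('pics/l5_wrist.png',0).astype(int)
row=[];
for r in (60,100,140,180):
    x=np.where(im[r,230:330]<70)[0]+230; print(r,(x.min(),x.max()) if len(x) else None)
    if len(x):
        for z in(.036,.042,.048): q=cast(m,[(x.min()-.5,r),(x.max()+.5,r)],z,True)[:,:2]; print(z,np.linalg.norm(q[0]-q[1]),q.mean(0))
a=cv2.resize(cv2.imread('pics/l5_wrist.png')[0:260,160:400],(500,540),interpolation=cv2.INTER_CUBIC)
b=cv2.resize(cv2.imread('pics/l5_side.png')[140:260,205:315],(300,270),interpolation=cv2.INTER_CUBIC)
c=cv2.resize(cv2.imread('pics/l5_scene.png')[180:275,200:345],(300,270),interpolation=cv2.INTER_CUBIC)
cv2.imwrite('pics/l5_mix.png',np.hstack([a,np.vstack([b,c])]))
E
```

```text
15.0 [ 0.52976373 -0.10649475  0.04909995] [179.9747576   -2.50119225  88.56701351] [ 0.06412237 -0.3463049  -1.61461037] [-0.01410564 -0.01822393  0.0077562 ]
60 (np.int64(251), np.int64(270))
0.036 0.014085019577042342 [0.5162 0.0157]
0.042 0.013717133768121448 [0.5165 0.0143]
0.048 0.013349247959200552 [0.5169 0.0129]
100 (np.int64(251), np.int64(287))
0.036 0.025878347887703983 [ 0.5214 -0.0136]
0.042 0.025202432821052494 [ 0.5217 -0.0142]
0.048 0.024526517754401227 [ 0.5219 -0.0149]
140 (np.int64(251), np.int64(312))
0.036 0.04361515447501946 [ 0.5295 -0.0421]
0.042 0.042475972786454146 [ 0.5295 -0.042 ]
0.048 0.04133679109788895 [ 0.5295 -0.0419]
180 (np.int64(251), np.int64(314))
0.036 0.045743172673671485 [ 0.5295 -0.0707]
0.042 0.04454840940127335 [ 0.5295 -0.0698]
0.048 0.04335364612887533 [ 0.5295 -0.069 ]
```

View pics/l5_mix.png

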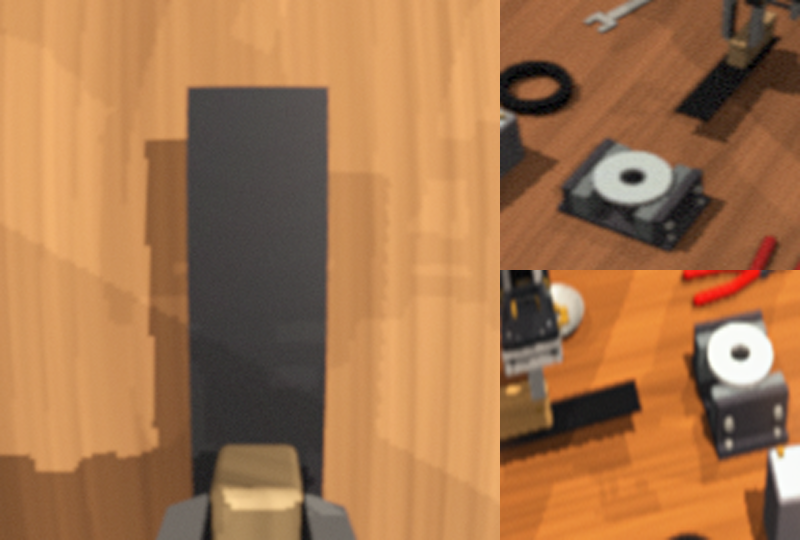

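The ring stays centred on the fixture and the paddle is clear, its tip at crop row 88. I estimate the blade's tilt from its width at each end before laying it down.

```bash
python3 - <<'E'
from ringm import *
from scipy.optimize import brentq
m=json.load(open('l5_wrist.json')); im=cv2.imread('pics/l5_wrist.png').astype(int)
red=im[...,2]-im[...,0]   # wood is orange, blade grey
for r in (48,60,75,90,110,130,150,170,190,205):
    s=red[r,225:340]; t=s[:10].mean()/2, s[-15:].mean()/2
    k=np.where(s<25)[0]; i,j=k.min(),k.max()
    # subpixel half-level
    i=i-1+(s[i-1]-25)/(s[i-1]-s[i]) if s[i-1]!=s[i] else i; j=j+(25-s[int(j)])/(s[int(j)+1]-s[int(j)])
    W=lambda z:np.linalg.norm(np.subtract(*cast(m,[(225+i,r),(225+j,r)],z,True)))-.046
    z=brentq(W,-.05,.12); print(r,round(j-i,2),'z %.4f'%z,'y %.4f'%cast(m,[(282,r)],z,True)[0,1])
E
```

```text
48 65.47 z 0.0369 y 0.0239
60 65.25 z 0.0354 y 0.0153
75 66.23 z 0.0381 y 0.0037
90 66.07 z 0.0372 y -0.0069
110 65.98 z 0.0370 y -0.0211
130 65.1 z 0.0345 y -0.0352
150 64.65 z 0.0341 y -0.0494
170 64.14 z 0.0341 y -0.0638
190 63.1 z 0.0327 y -0.0785
205 62.52 z 0.0327 y -0.0897
```

Call:
{"fn": "play_rows", "kwargs": {
  "commands": [
    [0, 0, 0, 0, -0.6, 0, 1],
    [0, 0, 0, 0, -0.7, 0, 1],
    [0, 0, 0, 0, -0.7, 0, 1],
    [0, 0, 0, 0, -0.5, 0, 1],
    [0, 0, 0.002, 0, 0, 0, 1],
    [0, 0, 0.004, 0, 0, 0, 1],
    [0, 0, 0.006, 0, 0, 0, 1],
    [0, 0, 0.006, 0, 0, 0, 1],
    [0, 0, 0.006, 0, 0, 0, 1],
    [0, 0, 0.004, 0, 0, 0, 1],
    [0, 0, 0.003, 0, 0, 0, 1],
    [0, 0, 0.002, 0, 0, 0, 1],
    [0, 0, 0.0015, 0, 0, 0, 1],
    [0, 0, 0.001, 0, 0, 0, 1],
    [0, 0, 0, 0, 0, 0, 1],
    [0, 0, 0, 0, 0, 0, 1]
  ]
}}

```text
time_s: 16.48
ee_pos: [0.5299, -0.1059, 0.0138]
eef_rot: [3.141, 0.0, 1.546]
force: [-0.8, 0.3, -1.3]
grip_width: 0.0247
grip_force: 60.0
```

Call:
{"fn": "play_rows", "kwargs": {
  "commands": [
    [0, 0, 0.001, 0, 0, 0, 1],
    [0, 0, 0.001, 0, 0, 0, 1],
    [0, 0, 0.0005, 0, 0, 0, 1],
    [0, 0, 0, 0, 0, 0, 1],
    [0, 0, 0, 0, 0, 0, 1]
  ]
}}

```text
time_s: 16.9
ee_pos: [0.5298, -0.1059, 0.0111]
eef_rot: [3.141, 0.0, 1.546]
force: [0.1, 0.5, -1.5]
grip_width: 0.0244
grip_force: 60.0
```

Call:
{"fn": "play_rows", "kwargs": {
  "commands": [
    [0, 0, 0.0005, 0, 0, 0, 1],
    [0, 0, 0.0003, 0, 0, 0, 1],
    [0, 0, 0, 0, 0, 0, 1],
    [0, 0, 0, 0, 0, 0, 1]
  ]
}}

```text
time_s: 17.23
ee_pos: [0.53, -0.1059, 0.0106]
eef_rot: [3.141, 0.0, 1.546]
force: [-0.1, 0.5, 2.4]
grip_width: 0.0246
grip_force: 60.0
```

Contact. I reduce the grip, open slowly, then rise.

Call:
{"fn": "play_rows", "kwargs": {
  "commands": [
    [0, 0, 0, 0, 0, 0, 1],
    [0, 0, 0, 0, 0, 0, 1],
    [0, 0, 0, 0, 0, 0, 1]
  ],
  "force": 5
}}

```text
time_s: 17.48
ee_pos: [0.5301, -0.1059, 0.0105]
eef_rot: [3.14, 0.0, 1.546]
force: [1.6, 0.3, 2.3]
grip_width: 0.0258
grip_force: 5.0
```

Call:
{"fn": "play_rows", "kwargs": {
  "commands": [
    [0, 0, 0, 0, 0, 0, 0.4],
    [0, 0, 0, 0, 0, 0, 0.3],
    [0, 0, 0, 0, 0, 0, 0.1],
    [0, 0, 0, 0, 0, 0, -0.1],
    [0, 0, 0, 0, 0, 0, -0.3],
    [0, 0, 0, 0, 0, 0, -0.5],
    [0, 0, 0, 0, 0, 0, -0.5],
    [0, 0, 0, 0, 0, 0, -0.5]
  ]
}}

```text
time_s: 18.15
ee_pos: [0.5297, -0.1059, 0.0103]
eef_rot: [3.141, -0.0, 1.546]
force: [0.5, -0.1, -0.9]
grip_width: 0.0687
grip_force: 0.0
```

Call:
{"fn": "play_rows", "kwargs": {
  "commands": [
    [0, 0, -0.003, 0, 0, 0, -0.5],
    [0, 0, -0.006, 0, 0, 0, -0.5],
    [0, 0, -0.015, 0, 0, 0, -0.5],
    [0, 0, -0.02, 0, 0, 0, -0.5],
    [0, 0, -0.02, 0, 0, 0, -0.5],
    [0, 0, -0.02, 0, 0, 0, -0.5],
    [0, 0, -0.02, 0, 0, 0, -0.5],
    [0, 0, -0.02, 0, 0, 0, -0.5],
    [0, 0, -0.02, 0, 0, 0, -0.5],
    [0, 0, -0.01, 0, 0, 0, -0.5],
    [0, 0, 0, 0, 0, 0, -0.5],
    [0, 0, 0, 0, 0, 0, -0.5]
  ]
}}

```text
time_s: 19.15
ee_pos: [0.5297, -0.1058, 0.1641]
eef_rot: [3.141, 0.0, 1.546]
force: [-0.2, 0.3, 0.1]
grip_width: 0.0705
grip_force: 0.0
```

```bash
python3 look.py l6; python3 - <<'E'
from ringm import *
a=cv2.resize(cv2.imread('pics/l6_scene.png')[130:330,120:420],(800,533),interpolation=cv2.INTER_CUBIC)
cv2.imwrite('pics/l6_crop.png',a)
for n in('scene','side'):
    m,k=contour('l6',n,[.5332,.1721,.07]); p=cast(m,k,.07)[:,:2]; print(n,cv2.fitEllipse((p*1000).astype('f4')))
E
```

```text
19.15 [ 0.52966269 -0.10584263  0.16409087] [1.79958133e+02 2.09842737e-03 8.85902411e+01] [-0.15567182  0.2997176   0.08373881] [-0.06478885 -0.1257029   0.00838294]
scene ((541.8432006835938, 169.4922637939453), (112.25666809082031, 146.43106079101562), 1.1779325008392334)
side ((537.4655151367188, 172.11962890625), (96.12752532958984, 111.61658477783203), 145.30679321289062)
```

View pics/l6_crop.png

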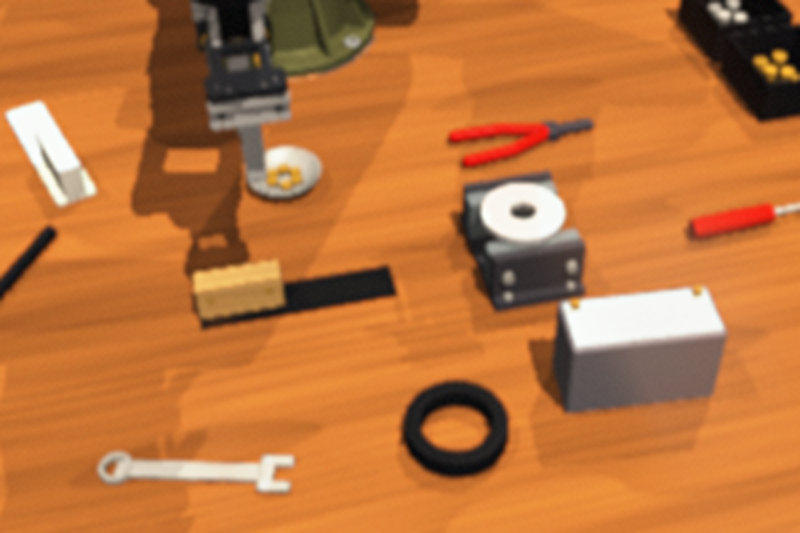

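The final view shows the ring flat and centred on the fixture at (523,210), with the paddle lying flat on the bench at (290,290). The gripper is clear and nothing else has moved. The last printed ellipse fits are not usable because their masks included the grey ledges.

```bash
python3 -c "
from station import ctrl; print(ctrl.hand_in())"
```

```text
the job is handed in; nothing more can be done
None
```

I handed the job in at about 19 s of the 48 s limit: the ring lies flat and centred on the ledges, never touched by the gripper, and the paddle is flat on the bench and released, with nothing else moved. The hand-in gave no verdict, and this is judged from the camera views.

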